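# Slide the standing glue stick into the desk tidy

### The job

Put the glue stick that stands on the black desk mat away without picking it up: with the fingertips or the outside of the fingers, gently push it low down near its foot so that it slides upright across the mat and into the open-fronted bay of the wooden desk tidy, until it stands against the back of the bay. Never pinch it, lift it or let it tip over, and leave everything else where it is. Then draw the hand clear.

Things in the scene. Friction and masses are not known exactly. Their poses are not given: they have to be found in the camera images.
- glue_stick: Glue stick standing upright and loose on the black desk mat: round, 26 mm across, 94 mm tall, white cap above an orange band, 25 to 50 g. Origin at the centre of its underside, z up along its axis. It slides when pushed lower than about 17 mm above the mat and may tip when pushed higher; at half height it falls. Mind its top: the hand's body may overhang it.
- tidy_bay (a point): The stick's place: the point on the mat, on the bay's centre line, where the centre of its underside is when it touches the back of the bay. x is level and points into the bay, away from its mouth; y runs across the bay; z is up. The bay's back is 13 mm ahead along x, its mouth is at x = -28 mm. The bay has no floor: the stick slides on the mat all the way.
- tidy: Light wooden desk tidy, fixed. Origin on the mat in the middle of the bay's back, axes as the place's. Bay: side walls 40 mm apart from x = -16 mm to the back (x = 0), where a cork pad is; ahead of them 6 mm wings flare at 45 degrees to a mouth 90 mm wide at x = -41 mm. Behind (x = 0 to 52 mm) a compartment 112 mm wide with an eraser in it. All walls 32 mm tall.
- keyboard: Black keyboard, 116 x 300 x 17 mm, lying loose beyond the work, near the monitor. Origin under its centre. Leave alone.
- mouse: Black mouse, 108 x 65 x 38 mm, loose, far right. Origin under its centre. Leave alone.
- phone: Black phone lying flat, 71 x 147 x 12 mm, loose, beyond the work. Origin under its centre. Leave alone.
- remote_white: White remote control lying flat, 37 x 190 x 17 mm, loose, left of the desk mat. Origin under its centre. Leave alone.
- battery: Orange and black AA cell standing upright, 15 mm across, 50 mm tall, loose; it falls over easily. Origin at the centre of its underside. Leave alone.
- lip_tin: Small grey round tin, 29 mm across, 20 mm tall, loose, near the desk's front edge. Origin under its centre. Leave alone.
- mint_tin: Small red tin, 44 x 66 x 22 mm, loose, beyond the work. Origin under its centre. Leave alone.
Mind the look-alikes: they are no part of the job. There is more than one size of the tidy; the job needs the larger.

How it is judged:
By the outcome, as a careful person would: the job done as asked, in the order asked, and still so for the second after the job is handed in, with the robot touching nothing.
It also fails if it takes over 48 s, if anything falls off the work surface, if the arm or the gripper's body presses on something with over 40 N, if the wrist force passes 120 N, or if a joint passes its speed limit or range.

### The arm

A 6-joint arm with a two-finger parallel gripper is mounted at the origin on a cart in front of the work surface, level with it; the furniture and walls round the work are solid. World frame = base frame: x ahead of the robot, y to its left, z up, the work surface at z = 0. Lengths are in mm, angles in rad, forces in N, time in s.
With the tool pointing down it reaches from about 275 to 750 mm from the base axis. Payload 10.2 kg.
Tool frame: the origin (TCP) lies at the very end of the fingers, on their centre line; the grasp point (between the pads) lies 19 mm behind it; z points along the fingers, y is the line along which they close (so a half turn about z gives the same grasp; the last joint's range is limited). The gripper opens to 85 mm and grips with 20 to 120 N. Pads are 22 mm wide; open, the fingers measure 114 mm over their backs; the gripper's body (76 mm by 85 mm) begins 54 mm behind the grasp point. The pads swing forward as they close: fully open they stand 13 mm farther back than shut.
Start: joints at [-1.439, 0.313, 1.498, -0, 1.331, -0.223], TCP at [182.374, -492.312, 231.294] pointing down, gripper open.
Joint ranges: [-2.94, 2.94], [-0.97, 2.17], [0.19, 2.56], [-1.23, 4.37], [0.02, 3.11], [-2.88, 2.88]. Speed limits (rad/s): [2.39, 2.39, 3.01, 3.14, 3.14, 3.14].

### API

Orientations are given as a unit quaternion [w, x, y, z].
In Python, from rig import ctrl gives the robot as it stands.
- The arm moves only by the shell command python3 -m inch 'ROWS' [OPENING] [FORCE]. ROWS is text: rows parted by semicolons, each of 6 numbers parted by spaces: the shift along the tool's x, y, z in mm, then the turn, a rotation vector about the tool's x, y, z in units of 6 degrees (1.0 is 6 degrees). A call has exactly 10 rows; each row shifts and turns the commanded pose from where the row before left it, along the tool's axes as they then stand; what a row does not reach is not made up. A row lasts 1/12 s, in which the tool goes at most 41.7 mm and 7.16 degrees, less where a joint would pass 70% of its speed; a pose out of reach is approached as far as the arm can. A call with a gripper value outside its range is refused whole. OPENING is the opening, from 0 (shut) to 1 (fully open), set as the call begins (- or left out, the last holds). The fingers move at their own pace and stop on an object; FORCE is the grip in N (left out, the last holds). Time passes only in rows, so rows that do not move let the fingers close, or fill a call up. It gives the time, the measured TCP pose, the force, the opening and the grip force at its end, in the units of the state.
- ctrl.sense(): the state, without advancing time (a new reading comes with each control period).
- ctrl.capture(name): name is "side" or "top"; returns a dict with "image" (420x560x3 uint8, red, green, blue), "intrinsics" (3x3 intrinsics, pixels), "D" ([k1, k2, p1, p2, k3] as OpenCV has them; the pictures are not rectified), "rvec" (rotation vector, rad) and "tvec" (3), from world to camera coordinates, as OpenCV has them. Camera axes: x right, y down, z forward; pixel columns grow to the right and rows downward; lengths in mm; the calibration is good to about 2 mm. A picture is of the moment at which its call begins. There is no depth.
- ctrl.finish_job(): hands the job in; it is judged then, once.
The state is a dict: "time_s": time; "joints": joint angles; "dq": joint speeds; "tau": joint torques, N m; "eef_pos": TCP position; "ee_rot": TCP orientation; "force": force on the tool from outside, world axes, zero at the start; "wrist_torque": the same for the moment, N m; "grip_width": opening from 0.0 (shut) to 1.0 (fully open); "grip_force": force on a finger pad.
Only numpy, scipy, OpenCV 4.12 (cv2) and the standard library are available. Lean on these libraries where they do the work, as an engineer would, in place of code of your own. Each camera call takes 0.05 s, during which the arm holds its last target. There are 200 camera calls.

## Working session

There is one attempt and no reset: what is moved stays moved. The work goes in short steps, Python scripts to look and compute and a shell command to move; the robot and the scene stay as the last step left them, time stands still between calls to the robot, and variables do not carry over. Pictures are saved under pics/ and viewed, at most 10 in all, crops included, and the job is handed in when it is done.

```bash
mkdir -p pics; cat > h.py <<'E'
import numpy as np, cv2
from rig import ctrl
def snap(cam,fn,crop=None,s=1):
    c=ctrl.capture(cam); im=c["image"][:,:,::-1]
    np.savez(f"cal_{cam}.npz",**{k:np.array(c[k],float) for k in("intrinsics","D","rvec","tvec")})
    cv2.imwrite(f"raw_{cam}.png",im)
    if crop: x,y,w,h=crop; im=im[y:y+h,x:x+w]
    if s!=1: im=cv2.resize(im,None,fx=s,fy=s,interpolation=cv2.INTER_CUBIC)
    cv2.imwrite("pics/"+fn,im)
def world(cam,uv,z=0):
    c=np.load(f"cal_{cam}.npz"); R=cv2.Rodrigues(c["rvec"])[0]; t=c["tvec"].reshape(3)
    p=cv2.undistortPoints(np.array([[uv]],float),c["intrinsics"],c["D"])[0,0]
    d=R.T@[p[0],p[1],1]; o=-R.T@t
    return (o+d*(z-o[2])/d[2]).round(1)
def pix(cam,P):
    c=np.load(f"cal_{cam}.npz")
    return cv2.projectPoints(np.array(P,float).reshape(-1,1,3),c["rvec"],c["tvec"],c["intrinsics"],c["D"])[0].reshape(-1,2).round(1)
E
python3 -c "
from h import *
snap('top','t0.png',None,1.4);snap('side','s0.png',None,1.4)
print(ctrl.sense())"
```

```text
{'time_s': 0.1, 'joints': array([-1.43938458e+00,  3.13373076e-01,  1.49835278e+00,  1.21660411e-05,
        1.33102795e+00, -2.23411115e-01]), 'dq': array([-0.00133873, -0.00083593, -0.00186656, -0.00183562, -0.00157225,
       -0.00028187]), 'tau': array([ 3.09607443e-03, -4.12896144e+01, -2.60139978e+01, -1.66797295e-04,
        3.04571535e-03,  2.27172836e-05]), 'eef_pos': array([ 182.35237701, -492.06444249,  230.80617919]), 'ee_rot': array([-5.79687474e-04,  9.84303916e-01,  1.76480775e-01,  3.25986837e-05]), 'force': array([-0.37009421,  0.02517929, -0.16409272]), 'wrist_torque': array([ 0.01679758,  0.00965149, -0.01832671]), 'grip_force': 0.0, 'grip_width': 0.9986223363316467}
```

View pics/t0.png

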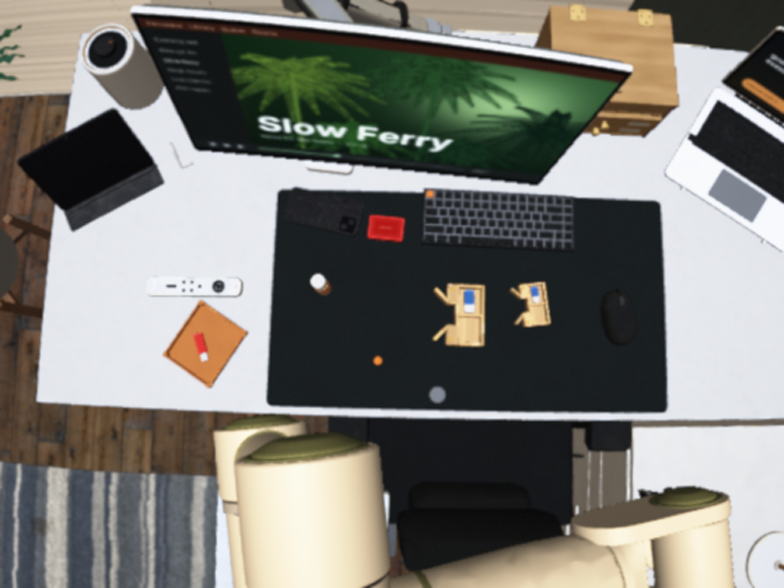

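View pics/s0.png

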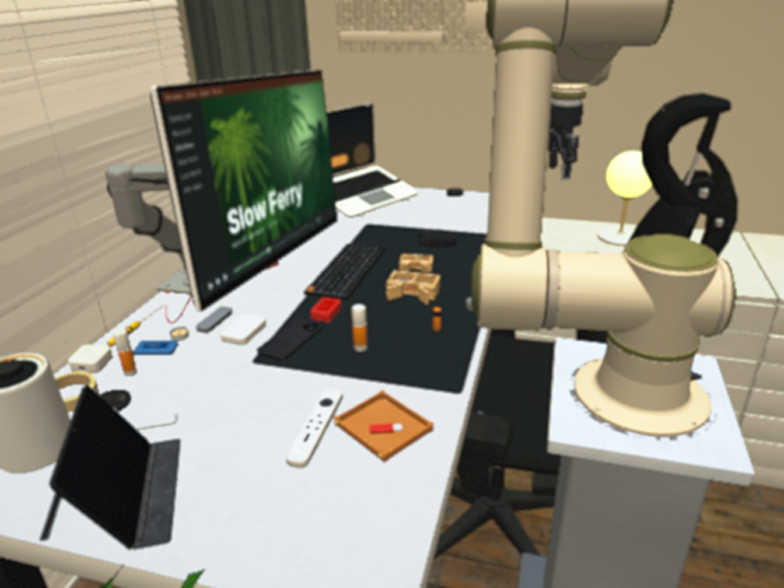

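In the top view (1.4x), the glue stick is at (320,284), cap up, on the mat, and the large tidy is at (462,315), its mouth facing left. In the side view the stick is at (360,328).

Possible mix-ups: a second stick off the mat at side (125,352), the battery at top (378,361), the red/white stick in the tray at top (201,347), and the small tidy at top (532,304). My choice is the stick on the mat and the larger tidy. I'll check with one close crop.

```bash
python3 -c "
from h import *
im=cv2.imread('raw_top.png')[180:300,205:365]
cv2.imwrite('pics/t1.png',cv2.resize(im,None,fx=5,fy=5,interpolation=cv2.INTER_CUBIC))
im=cv2.imread('raw_side.png')[170:260,230:330]
cv2.imwrite('pics/s1.png',cv2.resize(im,None,fx=6,fy=6,interpolation=cv2.INTER_CUBIC))"
```

```text
(no output)
```

View pics/t1.png

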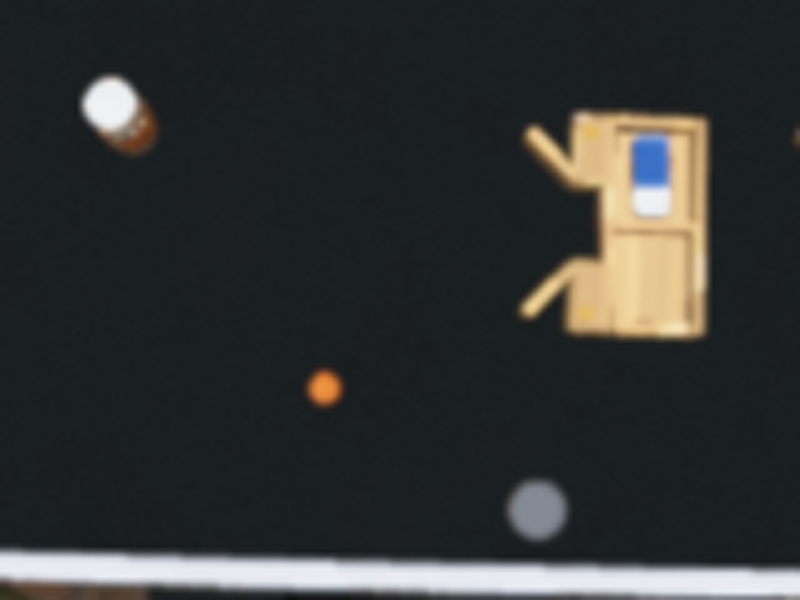

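View pics/s1.png

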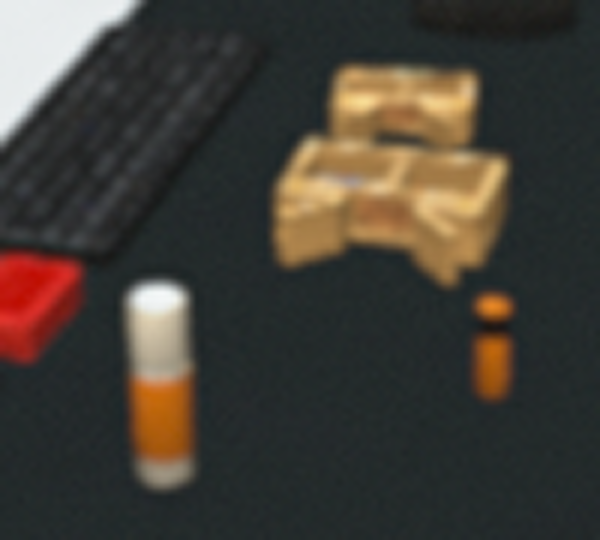

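The crop shows the stick's cap top at (110,103) and the large tidy's top edges: back corners (707,117) and (705,336), bay back (604,225), wing tips (533,128) and (524,314). The battery top is at (324,388), so the choice is confirmed.

```bash
python3 -c "
from h import *
f=lambda u,v:(205+(u+.5)/5-.5,180+(v+.5)/5-.5)
for n,u,v,z in [('stick',110,103,94),('bk_far',707,117,32),('bk_near',705,336,32),('fr_far',575,113,32),('fr_near',567,333,32),('bay_far',604,187,32),('bay_near',604,262,32),('wing_far',533,128,32),('wing_near',524,314,32),('batt',324,388,50),('tin',537,510,20)]: print(n,world('top',f(u,v),z))
g=lambda u,v:(230+(u+.5)/6-.5,170+(v+.5)/6-.5)
print('side',world('side',g(158,298),94),world('side',g(165,478),0))
print('batt side',world('side',g(494,306),50))
print('mint',world('top',(386/1.4,228/1.4),22))
"
```

```text
stick [530.3 -27.4  94. ]
bk_far [ 540.2 -328.7   32. ]
bk_near [ 426.7 -328.5   32. ]
fr_far [ 540.6 -260.    32. ]
fr_near [ 426.6 -257.5   32. ]
bay_far [ 502.3 -275.5   32. ]
bay_near [ 463.5 -276.    32. ]
wing_far [ 532.2 -238.3   32. ]
wing_near [ 435.9 -235.3   32. ]
batt [ 395.3 -134.7   50. ]
tin [ 336.1 -244.6   20. ]
side [527.8 -26.1  94. ] [526.8 -20.8   0. ]
batt side [ 392.6 -131.4   50. ]
mint [ 644.6 -143.2   22. ]
```

```bash
R='26 -18.3 0 0 0 0'; python3 -m inch '26 -18.3 0 0 0 0;26 -18.3 0 0 0 0;26 -18.3 0 0 0 0;26 -18.3 0 0 0 0;26 -18.3 0 0 0 0;26 -18.3 0 0 0 0;26 -18.3 0 0 0 0;26 -18.3 0 0 0 0;26 -18.3 0 0 0 0;26 -18.3 0 0 0 0' 0.15 20
python3 -m inch '26 -18.3 0 0 0 0;26 -18.3 0 0 0 0;26 -18.3 0 0 0 0;26 -18.3 0 0 0 0;26 -18.3 0 0 0 0;26 -18.3 0 0 0 0;26 -18.3 0 0 0 0;26 -18.3 0 0 0 0;26 -18.3 0 0 0 0;26 -18.3 0 0 0 0'
python3 -m inch '0 0 0 0 0 -0.98;0 0 0 0 0 -0.98;0 0 0 0 0 -0.98;0 0 0 0 0 -0.98;0 0 0 0 0 -0.98;0 0 0 0 0 -0.98;0 0 0 0 0 -0.98;0 0 0 0 0 -0.98;0 0 0 0 0 -0.98;0 0 0 0 0 -0.98'
python3 -m inch '0 0 0 0 -0.5 0;0 0 0 0 -0.5 0;0 0 0 0 -0.5 0;0 0 0 0 -0.5 0;0 0 0 0 -0.5 0;0 0 0 0 -0.5 0;0 0 0 0 -0.5 0;0 0 0 0 -0.5 0;0 0 0 0 -0.5 0;0 0 0 0 0 0'
```

```text
time_s: 0.93
eef_pos: [363.1, -228.9, 231.2]
ee_rot: [-0.0, 0.984, 0.176, -0.0]
force: [-0.7, -1.2, -0.1]
grip_width: 0.154
grip_force: 0.0
time_s: 1.77
eef_pos: [543.4, 33.1, 231.0]
ee_rot: [-0.0, 0.984, 0.177, -0.0]
force: [0.4, 0.0, 0.1]
grip_width: 0.146
grip_force: 0.0
time_s: 2.6
eef_pos: [542.7, 31.6, 230.9]
ee_rot: [-0.0, 0.769, 0.639, -0.0]
force: [0.5, 0.5, -0.2]
grip_width: 0.149
grip_force: 0.0
time_s: 3.43
eef_pos: [542.6, 32.5, 230.1]
ee_rot: [0.149, 0.749, 0.62, -0.181]
force: [0.3, 0.8, -0.8]
grip_width: 0.148
grip_force: 0.0
```

```bash
cat >> h.py <<'E'
from scipy.spatial.transform import Rotation as Ro
def tool(target):
    s=ctrl.sense(); q=s["ee_rot"]; R=Ro.from_quat([q[1],q[2],q[3],q[0]]).as_matrix()
    print("axes xyz",R.T.round(3).tolist(),"shift",(R.T@(np.array(target)-s["eef_pos"])).round(1),"j",s["joints"].round(2),s["eef_pos"].round(1))
E
python3 -c "
from h import *
tool((540.5,32,25))"
```

```text
axes xyz [[0.165, 0.875, -0.456], [0.982, -0.187, -0.002], [-0.087, -0.447, -0.89]] shift [ 92.7  -1.4 183. ] j [ 0.05  0.46  1.36 -0.46  1.46  0.33] [542.6  32.5 230.1]
```

```bash
python3 -m inch '9.3 -0.1 18.3 0 0 0;9.3 -0.1 18.3 0 0 0;9.3 -0.1 18.3 0 0 0;9.3 -0.1 18.3 0 0 0;9.3 -0.1 18.3 0 0 0;9.3 -0.1 18.3 0 0 0;9.3 -0.1 18.3 0 0 0;9.3 -0.1 18.3 0 0 0;9.3 -0.1 18.3 0 0 0;9 -0.1 18.3 0 0 0'
python3 -m inch '0.8 0 1.6 0 0 0;0.8 0 1.6 0 0 0;0.8 0 1.6 0 0 0;0.8 0 1.6 0 0 0;0.8 0 1.6 0 0 0;0.8 0 1.6 0 0 0;0.8 0 1.6 0 0 0;0.8 0 1.6 0 0 0;0.8 0 1.6 0 0 0;0.8 0 1.6 0 0 0'
python3 -c "
from h import *
tool((540.5,32,6.5))
snap('side','s2.png',(190,150,160,120),5)
snap('top','t2.png')"
```

```text
time_s: 4.27
eef_pos: [541.7, 31.1, 25.1]
ee_rot: [0.148, 0.75, 0.619, -0.179]
force: [1.4, -0.3, -0.5]
grip_width: 0.147
grip_force: 0.0
time_s: 5.1
eef_pos: [541.8, 31.1, 8.1]
ee_rot: [0.149, 0.75, 0.619, -0.18]
force: [0.8, -0.0, -0.2]
grip_width: 0.148
grip_force: 0.0
axes xyz [[0.168, 0.875, -0.454], [0.982, -0.189, 0.0], [-0.086, -0.446, -0.891]] shift [ 1.3 -1.4  1.2] j [ 0.05  0.74  1.55 -0.54  1.04  0.56] [541.8  31.1   8.1]
```

View pics/s2.png

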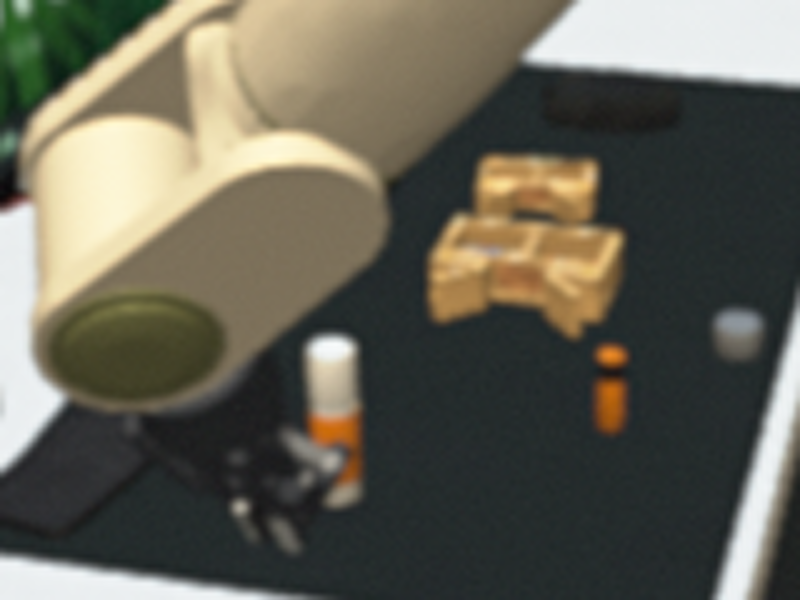

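The stick still stands at (335,420), with the fingertips just behind it at (270,545) and heading for the tidy. I'll creep up to contact.

```bash
python3 -m inch '0.6 0 1.2 0 0 0;-3.1 0 1.6 0 0 0;-3.1 0 1.6 0 0 0;-3.1 0 1.6 0 0 0;-3.1 0 1.6 0 0 0;-3.1 0 1.6 0 0 0;-3.1 0 1.6 0 0 0;-3.1 0 1.6 0 0 0;-3.1 0 1.6 0 0 0;-3.1 0 1.6 0 0 0'
python3 -m inch '-1.78 0 0.9 0 0 0;-1.78 0 0.9 0 0 0;-1.78 0 0.9 0 0 0;-1.78 0 0.9 0 0 0;-1.78 0 0.9 0 0 0;-1.78 0 0.9 0 0 0;-1.78 0 0.9 0 0 0;-1.78 0 0.9 0 0 0;-1.78 0 0.9 0 0 0;-1.78 0 0.9 0 0 0'
python3 -m inch '-1.78 0 0.9 0 0 0;-1.78 0 0.9 0 0 0;-1.78 0 0.9 0 0 0;-1.78 0 0.9 0 0 0;-1.78 0 0.9 0 0 0;-1.78 0 0.9 0 0 0;-1.78 0 0.9 0 0 0;-1.78 0 0.9 0 0 0;-1.78 0 0.9 0 0 0;-1.78 0 0.9 0 0 0'
python3 -c "
from h import *
tool((483,-242,6.5))
snap('side','s3.png',(210,160,120,90),6)"
```

```text
time_s: 6.03
eef_pos: [535.7, -0.1, 6.8]
ee_rot: [0.149, 0.75, 0.619, -0.18]
force: [0.1, -0.8, 0.3]
grip_width: 0.154
grip_force: 0.0
time_s: 6.87
eef_pos: [532.0, -19.5, 6.8]
ee_rot: [0.149, 0.75, 0.619, -0.18]
force: [0.2, 0.7, -0.3]
grip_width: 0.148
grip_force: 0.1
time_s: 7.7
eef_pos: [528.3, -39.1, 6.9]
ee_rot: [0.149, 0.75, 0.619, -0.18]
force: [-0.8, 0.0, -0.1]
grip_width: 0.15
grip_force: 0.1
axes xyz [[0.168, 0.875, -0.454], [0.982, -0.189, -0.0], [-0.086, -0.446, -0.891]] shift [-184.9   -6.2   94.7] j [-0.08  0.7   1.63 -0.59  0.95  0.49] [528.3 -39.1   6.9]
```

View pics/s3.png

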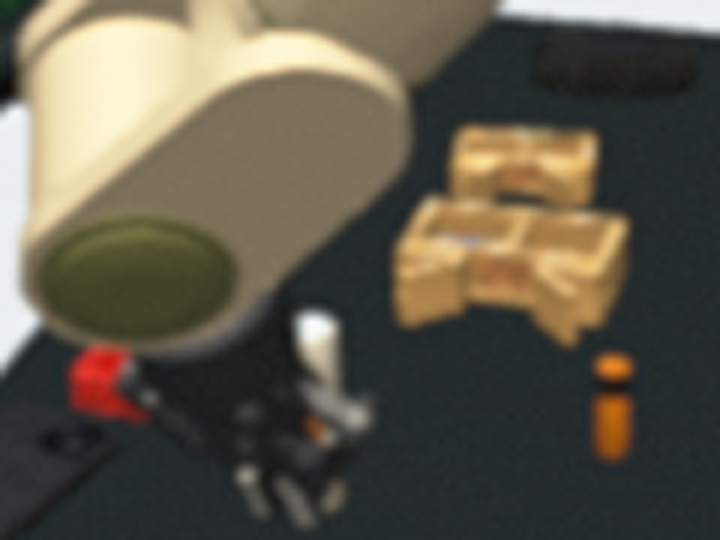

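The stick is upright, cap at (317,325), and riding ahead of the fingertips at (300,515). I'll check its position against the expected one and carry on.

```bash
python3 -c "
from h import *
print(world('side',(210+317/6,160+324/6),94), pix('side',[(524.3,-59.6,94)]))"
python3 -m inch '-2.7 0 1.37 0 0 0;-3.1 -0.1 1.58 0 0 0;-3.1 -0.1 1.58 0 0 0;-3.1 -0.1 1.58 0 0 0;-3.1 -0.1 1.58 0 0 0;-3.1 -0.1 1.58 0 0 0;-3.1 -0.1 1.58 0 0 0;-3.1 -0.1 1.58 0 0 0;-3.1 -0.1 1.58 0 0 0;-3.1 -0.1 1.58 0 0 0'
python3 -m inch '-3.1 -0.1 1.58 0 0 0;-3.1 -0.1 1.58 0 0 0;-3.1 -0.1 1.58 0 0 0;-3.1 -0.1 1.58 0 0 0;-3.1 -0.1 1.58 0 0 0;-3.1 -0.1 1.58 0 0 0;-3.1 -0.1 1.58 0 0 0;-3.1 -0.1 1.58 0 0 0;-3.1 -0.1 1.58 0 0 0;-2.7 -0.1 1.37 0 0 0'
python3 -m inch '-2.7 -0.1 1.37 0 0 0;-3.1 -0.1 1.58 0 0 0;-3.1 -0.1 1.58 0 0 0;-3.1 -0.1 1.58 0 0 0;-3.1 -0.1 1.58 0 0 0;-3.1 -0.1 1.58 0 0 0;-3.1 -0.1 1.58 0 0 0;-3.1 -0.1 1.58 0 0 0;-3.1 -0.1 1.58 0 0 0;-2.7 -0.1 1.37 0 0 0'
python3 -c "
from h import *
tool((483,-242,6.5))
snap('top','t4.png',(205,180,160,120),5)"
```

```text
[518.3 -59.4  94. ] [[260.8 213.7]]
time_s: 8.58
eef_pos: [520.9, -72.8, 6.9]
ee_rot: [0.149, 0.75, 0.619, -0.18]
force: [1.1, -0.3, -0.1]
grip_width: 0.146
grip_force: 0.1
time_s: 9.42
eef_pos: [513.4, -106.3, 6.9]
ee_rot: [0.149, 0.75, 0.619, -0.18]
force: [-0.6, 0.3, 0.4]
grip_width: 0.151
grip_force: 0.1
time_s: 10.25
eef_pos: [506.0, -139.4, 6.9]
ee_rot: [0.149, 0.75, 0.619, -0.18]
force: [0.1, -0.7, -0.3]
grip_width: 0.154
grip_force: 0.1
axes xyz [[0.168, 0.875, -0.454], [0.982, -0.189, -0.0], [-0.086, -0.446, -0.891]] shift [-93.4  -3.2  48. ] j [-0.27  0.66  1.72 -0.65  0.84  0.38] [ 506.  -139.4    6.9]
```

View pics/t4.png

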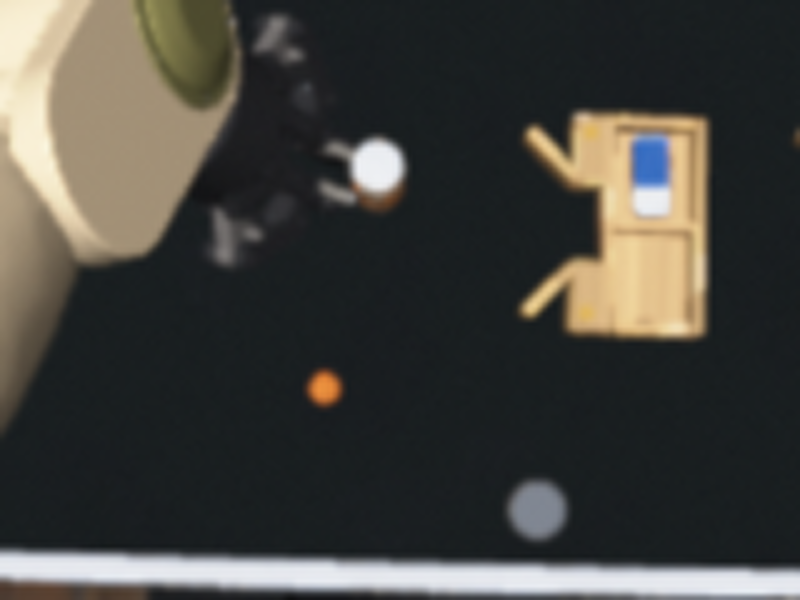

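The stick is upright in the cradle, cap at (378,167), and the bay centre is at (604,225).

```bash
python3 -c "
from h import *
print(world('top',(205+378.5/5-.5,180+167.5/5-.5),94))
s=ctrl.sense(); q=s['ee_rot']; r=Ro.from_quat([q[1],q[2],q[3],q[0]])
p=s['eef_pos'].copy(); tgt=np.array([484.,-212,6.9]); n=20
# plan: 20 rows, last 15 turning 1.5 units in total
for i in range(n):
    d=(tgt-p)/(n-i); sh=r.inv().apply(d); t=np.array([-.454,0,-.891])*.1*(i>=5)
    if i%3==0: print(i,sh.round(2),t.round(3))
    p=p+d; r=r*Ro.from_rotvec(t*np.radians(6))
"
```

```text
[ 502.  -159.3   94. ]
0 [-3.34 -0.39  1.7 ] [-0.  0. -0.]
3 [-3.34 -0.39  1.7 ] [-0.  0. -0.]
6 [-3.34 -0.43  1.7 ] [-0.045  0.    -0.089]
9 [-3.32 -0.55  1.69] [-0.045  0.    -0.089]
12 [-3.31 -0.67  1.68] [-0.045  0.    -0.089]
15 [-3.29 -0.78  1.67] [-0.045  0.    -0.089]
18 [-3.26 -0.9   1.66] [-0.045  0.    -0.089]
```

```bash
python3 -m inch '-2.9 -0.4 1.48 0 0 0;-3.34 -0.4 1.7 0 0 0;-3.34 -0.4 1.7 0 0 0;-3.34 -0.4 1.7 0 0 0;-3.34 -0.4 1.7 0 0 0;-3.34 -0.4 1.7 -0.045 0 -0.089;-3.34 -0.43 1.7 -0.045 0 -0.089;-3.34 -0.5 1.7 -0.045 0 -0.089;-3.34 -0.5 1.7 -0.045 0 -0.089;-3.3 -0.55 1.68 -0.045 0 -0.089'
python3 -m inch '-3.3 -0.6 1.68 -0.045 0 -0.089;-3.3 -0.6 1.68 -0.045 0 -0.089;-3.3 -0.65 1.68 -0.045 0 -0.089;-3.3 -0.7 1.68 -0.045 0 -0.089;-3.3 -0.75 1.68 -0.045 0 -0.089;-3.3 -0.8 1.68 -0.045 0 -0.089;-3.3 -0.8 1.68 -0.045 0 -0.089;-3.3 -0.85 1.68 -0.045 0 -0.089;-3.3 -0.9 1.68 -0.045 0 -0.089;-2.8 -0.8 1.43 -0.045 0 -0.089'
python3 -c "
from h import *
tool((484,-242,6.8))
snap('top','t5.png',(265,190,100,75),8)"
```

```text
time_s: 11.13
eef_pos: [495.1, -175.0, 6.9]
ee_rot: [0.153, 0.733, 0.639, -0.176]
force: [-0.4, 0.0, 0.2]
grip_width: 0.15
grip_force: 0.1
time_s: 11.97
eef_pos: [484.3, -210.7, 6.9]
ee_rot: [0.162, 0.699, 0.676, -0.168]
force: [0.0, -0.5, 0.2]
grip_width: 0.15
grip_force: 0.1
axes xyz [[0.028, 0.891, -0.454], [0.999, -0.032, -0.0], [-0.015, -0.454, -0.891]] shift [-27.8   0.7  14.3] j [-0.43  0.61  1.81 -0.75  0.66  0.19] [ 484.3 -210.7    6.9]
```

View pics/t5.png

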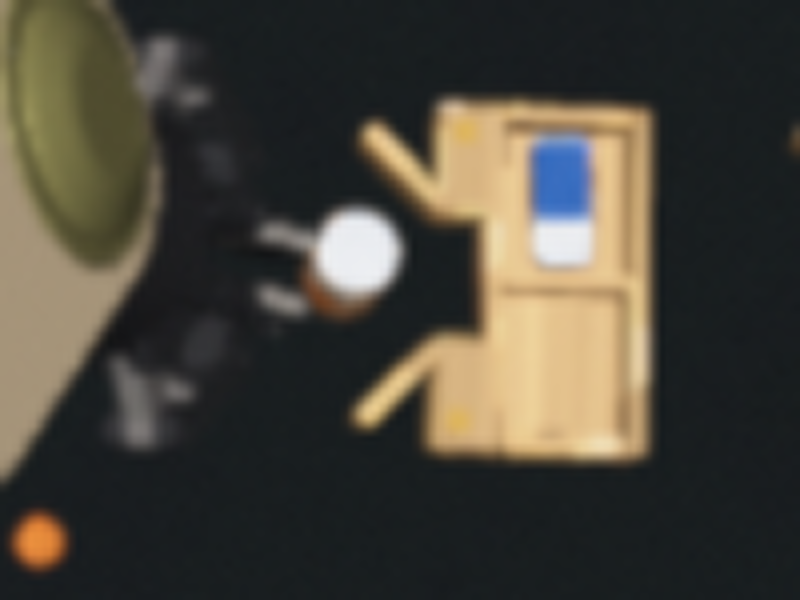

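The stick is at the mouth, cap at (358,252), with the bay centre line at row ~275 (wall top). I'll compare cap and base with the expected position, then push slowly.

```bash
python3 -c "
from h import *
f=lambda u,v:(265+(u+.5)/8-.5,190+(v+.5)/8-.5)
print(world('top',f(358,252),94),[((p-[265,190]+.5)*8).round() for p in pix('top',[(484,-232,94),(484,-232,0),(483.3,-263,94),(483.3,-276,32)])])
for n,u,v in[('wf',372,132),('wn',365,416),('bf',483,218),('bn',483,333)]: print(n,world('top',f(u,v),32))"
python3 -m inch '-1.8 0.05 0.9 0 0 0;-1.8 0.05 0.9 0 0 0;-1.8 0.05 0.9 0 0 0;-1.8 0.05 0.9 0 0 0;-1.8 0.05 0.9 0 0 0;-1.8 0.05 0.9 0 0 0;-1.8 0.05 0.9 0 0 0;-1.8 0.05 0.9 0 0 0;-1.8 0.05 0.9 0 0 0;-1.8 0.05 0.9 0 0 0'
```

```text
[ 484.  -230.5   94. ] [array([363., 253.]), array([346., 283.]), array([466., 258.]), array([488., 278.])]
wf [ 529.9 -238.    32. ]
wn [ 438.  -237.3   32. ]
bf [ 502.8 -274.3   32. ]
bn [ 465.6 -274.8   32. ]
time_s: 12.85
eef_pos: [484.3, -230.6, 7.1]
ee_rot: [0.162, 0.699, 0.676, -0.168]
force: [-0.4, -0.1, -0.1]
grip_width: 0.155
grip_force: 0.1
```

```bash
python3 -m inch '-0.8 0 0.43 0 0 0;-0.8 0 0.43 0 0 0;-0.8 0 0.43 0 0 0;-0.8 0 0.43 0 0 0;-0.8 0 0.43 0 0 0;-0.8 0 0.43 0 0 0;-0.8 0 0.43 0 0 0;-0.8 0 0.43 0 0 0;-0.8 0 0.43 0 0 0;-0.8 0 0.43 0 0 0'
python3 -c "
from h import *
snap('top','t6.png',(265,190,100,75),8)"
```

```text
time_s: 13.68
eef_pos: [484.0, -239.6, 6.9]
ee_rot: [0.162, 0.699, 0.676, -0.168]
force: [1.0, 1.4, 0.1]
grip_width: 0.149
grip_force: 0.1
```

View pics/t6.png

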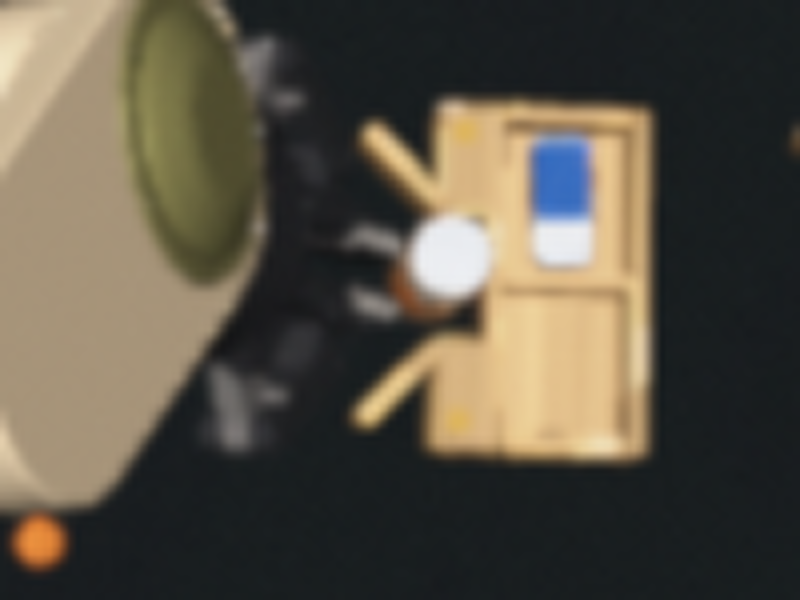

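The stick is upright and in the bay, cap at (451,257), with perhaps 2–4 mm left. I'll creep the rest of the way and watch the force.

```bash
python3 -m inch '-0.35 0 0.18 0 0 0;-0.35 0 0.18 0 0 0;-0.35 0 0.18 0 0 0;-0.35 0 0.18 0 0 0;-0.35 0 0.18 0 0 0;-0.35 0 0.18 0 0 0;0 0 0 0 0 0;0 0 0 0 0 0;0 0 0 0 0 0;0 0 0 0 0 0'
python3 -c "
from h import *
snap('top','t7.png',(265,190,100,75),8)
im=cv2.imread('raw_top.png').astype(int)
m=(im.min(2)>190); m[:, :310]=0; m[:,329:]=0; m[:210]=0; m[232:]=0
y,x=np.nonzero(m); c=(x.mean(),y.mean()); print(c,world('top',c,94), tool((484,-245,6.9)))"
```

```text
time_s: 14.57
eef_pos: [483.9, -241.9, 6.9]
ee_rot: [0.162, 0.699, 0.676, -0.168]
force: [-0.1, -0.1, 0.7]
grip_width: 0.148
grip_force: 0.1
axes xyz [[0.029, 0.891, -0.454], [0.999, -0.033, -0.0], [-0.015, -0.454, -0.891]] shift [-2.8  0.2  1.4] j [-0.49  0.62  1.79 -0.75  0.65  0.14] [ 483.9 -241.9    6.9]
(np.float64(322.25), np.float64(221.51315789473685)) [ 483.7 -262.    94. ] None
```

```bash
python3 -m inch '-0.3 0 0.15 0 0 0;-0.3 0 0.15 0 0 0;-0.3 0 0.15 0 0 0;-0.3 0 0.15 0 0 0;0 0 0 0 0 0;0 0 0 0 0 0;0 0 0 0 0 0;0 0 0 0 0 0;0 0 0 0 0 0;0 0 0 0 0 0'
```

```text
time_s: 15.45
eef_pos: [483.9, -243.2, 6.9]
ee_rot: [0.162, 0.699, 0.676, -0.168]
force: [-0.2, 0.3, 0.7]
grip_width: 0.15
grip_force: 0.1
```

```bash
python3 -c "
from h import *
F=[ctrl.sense()['force']]
for i in range(4):
    ctrl.capture('top'); F.append(ctrl.sense()['force'])
print(np.mean(F,0).round(2))"
```

```text
[-0.09  0.35  0.43]
```

```bash
cat > f.py <<'E'
from h import *
F=[];C=[]
for i in range(5):
    im=ctrl.capture('top')['image'].astype(int); F.append(ctrl.sense()['force'])
    m=(im.min(2)>190); m[:, :310]=0; m[:,329:]=0; m[:210]=0; m[232:]=0
    y,x=np.nonzero(m); C.append((x.mean(),y.mean()))
c=np.mean(C,0); print(np.mean(F,0).round(2),c.round(2),world('top',c,94),ctrl.sense()['eef_pos'].round(1))
E
python3 -m inch '-0.3 0 0.15 0 0 0;-0.3 0 0.15 0 0 0;-0.3 0 0.15 0 0 0;-0.3 0 0.15 0 0 0;0 0 0 0 0 0;0 0 0 0 0 0;0 0 0 0 0 0;0 0 0 0 0 0;0 0 0 0 0 0;0 0 0 0 0 0'; python3 f.py
```

```text
time_s: 16.48
eef_pos: [483.8, -244.2, 6.7]
ee_rot: [0.162, 0.699, 0.676, -0.168]
force: [0.6, 5.8, 0.7]
grip_width: 0.149
grip_force: 2.3
[0.17 5.32 1.16] [322.72 221.59] [ 483.5 -263.1   94. ] [ 483.8 -244.2    6.8]
```

The force has risen to 5 N with the stick at y=-263, so it is against the back. I'll draw straight back, then up.

```bash
python3 -m inch '0.9 0 -0.45 0 0 0;1.8 0 -0.9 0 0 0;3.6 0 -1.85 0 0 0;6.2 0 -3.2 0 0 0;8.9 0 -4.5 0 0 0;8.9 0 -4.5 0 0 0;8.9 0 -4.5 0 0 0;8.9 0 -4.5 0 0 0;8.9 0 -4.5 0 0 0;8.9 0 -4.5 0 0 0'
python3 -m inch '2 0 -15 0 0 0;2 0 -15 0 0 0;2 0 -15 0 0 0;2 0 -15 0 0 0;2 0 -15 0 0 0;2 0 -15 0 0 0;2 0 -15 0 0 0;2 0 -15 0 0 0;0 0 0 0 0 0;0 0 0 0 0 0'
python3 f.py
python3 -c "
from h import *
snap('top','t8.png');a=cv2.imread('raw_top.png')[170:300,215:375]
snap('side','s8.png');b=cv2.imread('raw_side.png')[150:280,200:360]
cv2.imwrite('pics/f.png',cv2.resize(np.vstack([a,b]),None,fx=2.3*1,fy=2.3,interpolation=cv2.INTER_CUBIC))"
```

```text
time_s: 17.57
eef_pos: [486.3, -169.5, 6.7]
ee_rot: [0.162, 0.699, 0.676, -0.168]
force: [0.3, 0.7, 0.4]
grip_width: 0.149
grip_force: 0.0
time_s: 18.4
eef_pos: [488.8, -101.6, 106.5]
ee_rot: [0.163, 0.699, 0.676, -0.168]
force: [-0.1, 0.2, -0.2]
grip_width: 0.152
grip_force: 0.0
[ 0.51  0.26 -0.36] [322.63 221.53] [ 483.7 -262.9   94. ] [ 488.2 -102.3  105.7]
```

View pics/f.png

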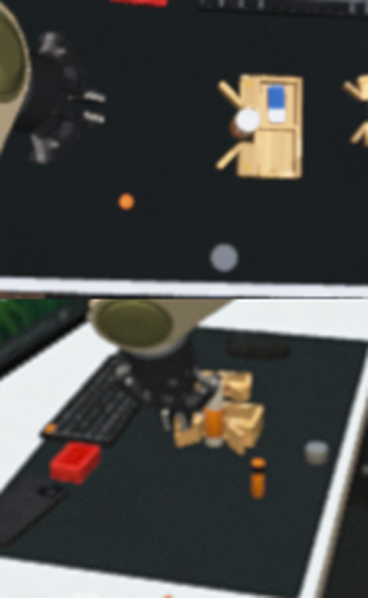

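The stick stands upright against the back of the bay: cap at (247,120) in the top half, orange band at (213,425) in the side half. The battery and the tins are where they were, and the hand is clear, so I'm handing in.

```bash
python3 -c "
from rig import ctrl
print(ctrl.finish_job())"
```

```text
the job is handed in; nothing more can be done
None
```

I slid the glue stick upright into the larger tidy's bay until it pressed on the back at about 5 N, then drew the hand clear and handed the job in about 19 s into the 48 s limit; the rig returned no verdict.

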